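# Close a membrane filter holder and hold it shut

## Task

Assemble the steel membrane filter holder: set the loose drilled support disc, spigot down, on the black sprung seal ring of the lower half so that its flange lies level on the rim, and let go of it. Then put the upper half over the two dowels (large hole on the large dowel), press it down against the seal until the two steel faces meet, and finish while still holding it pressed shut, because it springs open when let go and the thumb screws are fitted afterwards. Leave the other things on the bench where they are.

Things in the scene. Friction and masses are not known exactly. Their poses are not given: they have to be found in the camera images.
- lower_half: Lower half of the filter holder: steel block 76 mm (x) by 122 mm (y) on an aluminium foot plate 98 x 146 x 8 mm, fixed to the bench. Origin at the centre of its underside, on the bench; z up. Its flat top (mating) face is 32 mm above the origin. A hose barb sticks out to 65 mm on its +x side, low down. The two dowels stand on the y axis, the seal ring at the centre.
- lower_face (a point): Centre of the lower half's mating face, 32 mm above the bench; same axes as the lower half.
- dowel_large (a point): Foot of the large dowel on the mating face, 48 mm from the centre towards the lower half's +y: 14 mm diameter, 22 mm high, straight for 14 mm, then a tapered nose.
- dowel_small (a point): Foot of the small dowel on the mating face, 48 mm from the centre towards the lower half's -y: 10 mm diameter, 22 mm high, straight for 14 mm, then a tapered nose.
- seal_rim (a point): Centre of the mouth of the black seal ring, level with its rim, 10 mm above the mating face when not pressed. Ring: outside diameter 44 mm, bore 36 mm, open well below. It moves down with the ring.
- seal_ring (a joint): How far the seal ring is pushed down, in m: 0 free. It slides straight down against a spring, 6 N to start it and 2 N more for each mm (14 N at 4 mm); the faces of the halves meet at 4 mm.
- support_disc: Loose round steel disc drilled with small holes, 90 g: flange 50 mm diameter and 6 mm thick, below it a spigot 34 mm diameter and 6 mm deep with a bevelled edge that drops into the seal ring's bore. It lies on the bench spigot down. Origin at the centre of the spigot's underside, z up; the flange runs from 6 to 12 mm above it. Seated, the origin is 6 mm below the seal rim.
- upper_half: Loose upper half, about 0.4 kg, lying on its mating face: steel plate 76 mm (x) by 122 mm (y) by 24 mm thick. Origin at the centre of the underside, axes as the lower half's when fitted. A brass bleed screw sticks out 9 mm on +x. The underside has a round recess, 56 mm wide, 12 mm deep, over disc and seal. Unpressed it rests 4 mm above the lower face; shut, its origin is at the lower face.
- grip_block (a point): Centre of the upper half's grip block, 38 mm above its origin: flat-sided, 30 mm (x) by 46 mm (y), from 24 to 52 mm above the underside, with a thin hose barb standing on it up to 75 mm.
- hole_large (a point): Centre of the large dowel hole (15.5 mm, right through) at the upper half's underside, 48 mm from its centre towards its +y.
- hole_small (a point): Centre of the small dowel hole (11.5 mm, right through) at the upper half's underside, 48 mm from its centre towards its -y.
- petri_dish: Bystander: petri dish, 91 mm diameter, 15 mm high, near the front edge. Origin at the centre of its underside.
- forceps: Bystander: steel tweezers 125 mm long, 8 mm high, near the front edge. Origin at the centre of the underside.
- bench_timer: Bystander: bench timer 66 x 62 x 19 mm, behind on the right. Origin at the centre of its underside.
- red_lid_cup: Bystander: sample cup 62 mm in diameter and height, behind, the middle one of three. Origin at the centre of its underside.
- small_bottle: Bystander: small white bottle 48 mm diameter, 85 mm high, behind on the left. Origin at the centre of its underside.
Things that resemble listed ones, but are neither listed nor needed, are in the scene too. Leave any blue, brown or purple look-alike of the support_disc alone.

How it is judged:
On the way, in this order (a step that is already met when the one before it is completed fails the run):
1. the support disc is seated level on the seal ring and let go (z of support_disc in the frame of seal_rim between -0.0075 and -0.0045 m and horizontal distance between support_disc and seal_rim below 0.003 m and angle between support_disc's own z axis and vertical below 0.05 rad and linear speed of support_disc below 0.02 m/s and contact force between support_disc and the fingers below 0.1 N and contact force between support_disc and upper_half below 0.1 N), for 0.2 s.
2. the upper half is down on both dowels and pressed shut (z of upper_half in the frame of lower_face below 0.0015 m and horizontal distance between hole_large and dowel_large below 0.003 m and horizontal distance between hole_small and dowel_small below 0.003 m), for 0.3 s.
At the end, for the whole second after the job is handed in: The robot still presses the upper half (over 3 N): faces within 1.5 mm of meeting and parallel within 0.03 rad, holes within 3 mm of their dowels, seal ring down over 2.5 mm, disc still seated on the rim (1.5 mm in height, 3 mm sideways, 0.05 rad), nothing moving (all of step 2 and z of upper_half in the frame of lower_face above -0.002 m and angle between the z axis of upper_half and the z axis of lower_half, either way round below 0.03 rad and value of joint seal_ring above 0.0025 m and z of support_disc in the frame of seal_rim between -0.0075 and -0.0045 m and horizontal distance between support_disc and seal_rim below 0.003 m and angle between support_disc's own z axis and vertical below 0.05 rad and linear speed of upper_half below 0.02 m/s and contact force between any of the fingers, the arm and upper_half above 3 N); the arm keeps its last pose, push and grip.
It fails at once if a bystander (petri dish, tweezers, timer, cup, small bottle) is moved by more than 30 mm (distance of any of petri_dish, forceps, bench_timer, red_lid_cup, small_bottle from where it was at the start of the episode above 0.03 m).
It also fails if it takes over 61 s, if anything falls off the work surface, if the arm or the gripper's body presses on something with over 40 N, if the wrist force passes 120 N, or if a joint passes its speed limit or range.

## Robot

A 6-joint arm with a two-finger parallel gripper is mounted at the origin on a cart in front of the work surface, level with it; the furniture and walls round the work are solid. World frame = base frame: x ahead of the robot, y to its left, z up, the work surface at z = 0. Lengths are in m, angles in rad, forces in N, time in s.
With the tool pointing down it reaches from about 0.375 to 0.975 m from the base axis. Payload 3.8 kg.
Tool frame: the origin (TCP) lies midway between the tips of the shut fingers; the grasp point (between the pads) lies 19 mm behind it; z points along the fingers, y is the line along which they close (so a half turn about z gives the same grasp; the last joint's range is limited). The gripper opens to 85 mm and grips with 20 to 120 N. Pads are 22 mm wide; open, the fingers measure 114 mm over their backs; the gripper's body (76 mm by 85 mm) begins 54 mm behind the grasp point. The pads swing forward as they close: fully open they stand 13 mm farther back than shut.
Start: joints at [1.135, 0.264, 1.604, -0, 1.274, -0.037], TCP at [0.262, 0.622, 0.231] pointing down, gripper open.
Joint ranges: [-2.63, 2.63], [-0.94, 2.18], [0.31, 2.57], [-1.31, 4.45], [0, 2.66], [-2.55, 2.55]. Speed limits (rad/s): [2.57, 2.57, 3.14, 3.14, 3.14, 3.14].

## Interface

Orientations are given as a unit quaternion [w, x, y, z].
In Python, from rig import sensors, viewer, order gives the robot as it stands. The module is installed in compiled form; this text tells all that it offers.
- The arm moves only by the tool carry_out, never from a script. Its argument "targets" is a list of rows, each a list of 7 numbers: the shift along the world's x, y, z in m, then the turn, a rotation vector about the world's x, y, z in degrees, then the closure, from -1 (fully open) to 1 (shut). In form: [[tx, ty, tz, ax, ay, az, grip], ...]. A call has 1 to 5 rows; each row shifts and turns the commanded pose from where the row before left it; what a row does not reach is not made up. A row lasts 1/10 s, in which the tool goes at most 50 mm and 8.59 degrees, less where a joint would pass 70% of its speed; a pose out of reach is approached as far as the arm can. A call with a gripper value outside its range is refused whole. The fingers move at their own pace and stop on an object; "newtons" is the grip in N (left out, the last holds). Time passes only in rows, so rows that do not move let the fingers close. It gives the time, the measured TCP pose, the force, the opening and the grip force at its end, in the units of the state.
- sensors.get_state(): the state, without advancing time (a new reading comes with each control period).
- viewer.snapshot(name): name is "scene" or "top" or "wrist"; returns (picture, depth): 384x512x3 uint8, red, green, blue; 384x512 float32, m along the optical axis (not along the pixel's ray), 0 where there is no reading.
- viewer.camera_info(name): a dict with "mtx" (3x3 intrinsics, pixels), "distortion" ([k1, k2, p1, p2, k3] as OpenCV has them; the pictures are not rectified), "world_from_camera" (4x4, takes a point from camera to world coordinates); the wrist camera has in their place "mount" (4x4, takes a point from camera to tool coordinates, whose origin is the TCP and whose axes are the flange's). Camera axes: x right, y down, z forward; pixel columns grow to the right and rows downward; lengths in m; the calibration is good to about 2 mm. A picture is of the moment at which its call begins: read the wrist's pose just before it. camera_info takes no time and is no camera call.
- order.job_done(): hands the job in; it is judged then, once.
The state is a dict: "clock": time; "qpos": joint angles; "joint_velocities": joint speeds; "tau": joint torques, N m; "tool_pos": TCP position; "orientation": TCP orientation; "ft_force": force on the tool from outside, world axes, zero at the start; "moment": the same for the moment, N m; "gripper_width": opening from 0.0 (shut) to 1.0 (fully open); "grasp_force": force on a finger pad.
Only numpy, scipy, OpenCV 4.12 (cv2) and the standard library are available. Lean on these libraries where they do the work, as an engineer would, in place of code of your own. Each camera call takes 0.05 s, during which the arm holds its last target. There are 200 camera calls.

## Working session

There is one attempt and no reset: what is moved stays moved. The work goes in short steps, Python scripts to look and compute and a tool call to move; the robot and the scene stay as the last step left them, time stands still between calls to the robot, and variables do not carry over. Pictures are saved under pics/ and viewed, at most 10 in all, crops included, and the job is handed in when it is done.

Besides the shell and the picture viewer there is one more tool, called after "Call:" as a command line: name --pt "numbers of a row" for each row, then --argument value for the rest. carry_out: Moves the arm, as the interface text tells. Its arguments: {"type":"object","properties":{"targets":{"type":"array","items":{"type":"array","items":{"type":"number"}}},"newtons":{"type":"number"}},"required":["targets"]}

```bash
mkdir -p pics; python3 - <<'E'
from rig import sensors, viewer
import cv2,numpy as np
print(sensors.get_state())
ims=[]
for n in("scene","top"):
    p,d=viewer.snapshot(n); np.savez(n+".npz",p=p,d=d); 
    cv2.imwrite(f"pics/{n}0.png",p[:,:,::-1])
    print(n,viewer.camera_info(n))
print(viewer.camera_info("wrist"))
E
```

```text
{'clock': 0.0, 'qpos': array([ 1.13510895e+00,  2.64782347e-01,  1.60538118e+00,  5.13073747e-06,
        1.27369188e+00, -3.68883151e-02]), 'joint_velocities': array([ 0.00014143,  0.00053821, -0.00102889,  0.00050789, -0.00076764,
       -0.00041408]), 'tau': array([-7.04768863e-04, -5.15109086e+01, -3.67312324e+01, -3.61408074e-04,
        1.29718080e-02,  4.25696513e-06]), 'tool_pos': array([0.26179412, 0.62137   , 0.22993847]), 'orientation': array([-2.67233592e-04,  1.98081406e-01,  9.80184920e-01, -1.09936463e-03]), 'ft_force': array([-0.21932126,  0.20579085,  0.68765849]), 'moment': array([ 0.01734827,  0.02556962, -0.03029684]), 'grasp_force': 0.0, 'gripper_width': 0.9992212888462491}
scene {'mtx': array([[463.87138664,   0.        , 252.77774058],
       [  0.        , 463.87138664, 187.10149261],
       [  0.        ,   0.        ,   1.        ]]), 'distortion': array([-0.14729728,  0.        ,  0.        ,  0.        ,  0.        ]), 'world_from_camera': array([[ 0.45441691, -0.59704852,  0.66108875, -0.19958816],
       [-0.89078323, -0.3072698 ,  0.3347992 , -0.3814064
[... 546 characters left out ...]
 -0.06586835, -0.99776964,  1.14566898],
       [ 0.        ,  0.        ,  0.        ,  1.        ]])}
{'mtx': array([[290.63451639,   0.        , 252.78123066],
       [  0.        , 290.63451639, 191.63806173],
       [  0.        ,   0.        ,   1.        ]]), 'distortion': array([-0.0263005,  0.       ,  0.       ,  0.       ,  0.       ]), 'mount': array([[-1.61138431e-03, -9.60566200e-01, -2.78046720e-01,
         7.15578897e-02],
       [ 9.99998645e-01, -1.64113526e-03, -1.25745276e-04,
         9.85549732e-04],
       [-3.35525615e-04, -2.78046546e-01,  9.60567544e-01,
        -1.41811043e-01],
       [ 0.00000000e+00,  0.00000000e+00,  0.00000000e+00,
         1.00000000e+00]])}
```

View pics/scene0.png

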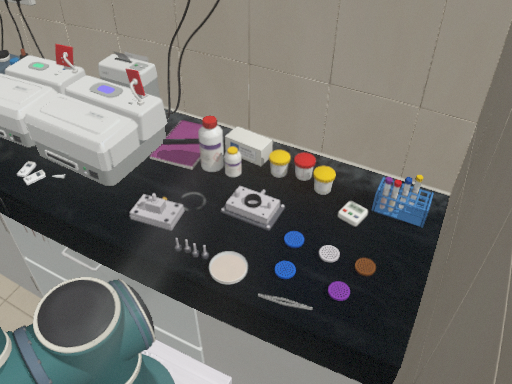

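View pics/top0.png

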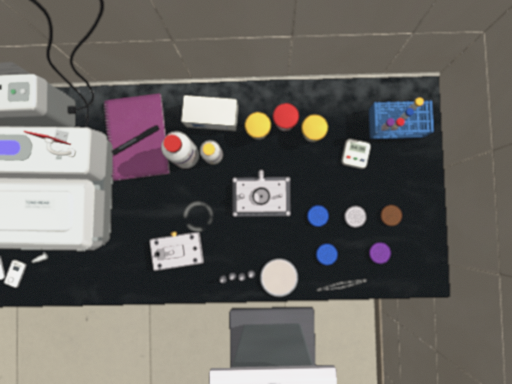

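The top view shows the lower half at (262,196), the upper half at (176,251) and five discs: blue (318,215), blue (327,254), brown (391,215), purple (380,253) and pale steel (355,216). The steel one matches the description. I'll confirm it in a crop and measure.

```bash
cat > h.py <<'E'
import numpy as np, cv2
from rig import sensors, viewer
from scipy.spatial.transform import Rotation as R
def T_wc(n,st=None):
    ci=viewer.camera_info(n)
    if n!="wrist": return ci["mtx"],ci["distortion"],ci["world_from_camera"]
    T=np.eye(4); q=st["orientation"]; T[:3,:3]=R.from_quat(np.r_[q[1:],q[0]]).as_matrix(); T[:3,3]=st["tool_pos"]
    return ci["mtx"],ci["distortion"],T@ci["mount"]
def cloud(n,d,st=None):
    K,D,T=T_wc(n,st); h,w=d.shape
    g=np.stack(np.meshgrid(np.arange(w),np.arange(h)),-1).reshape(-1,1,2).astype(np.float64)
    u=cv2.undistortPoints(g,K,D).reshape(h,w,2)
    P=np.dstack([u*d[...,None],d])
    return P@T[:3,:3].T+T[:3,3]
def atz(n,uv,z,st=None):
    K,D,T=T_wc(n,st); u=cv2.undistortPoints(np.array(uv,float).reshape(-1,1,2),K,D).reshape(-1,2)
    r=np.c_[u,np.ones(len(u))]@T[:3,:3].T
    return T[:3,3]+r*((np.asarray(z)-T[2,3])/r[:,2])[:,None]
def wrist(f):
    st=sensors.get_state(); p,d=viewer.snapshot("wrist"); np.savez(f,p=p,d=d,tool_pos=st["tool_pos"],orientation=st["orientation"]); return st,p,d
E
python3 - <<'E'
from h import *
a=np.load("top.npz"); p,d=a["p"],a["d"]; W=cloud("top",d)
for nm,(u,v,r) in dict(disc=(355,216,16),lower=(262,196,32),upper=(176,251,32)).items():
    w=W[v-r:v+r,u-r:u+r]; m=(w[...,2]>0.006); q=w[m]
    rect=cv2.minAreaRect((q[:,:2]*1000).astype(np.float32))
    print(nm,q.mean(0).round(4),rect,np.percentile(q[:,2],[5,25,50,75,95]).round(4))
print(np.median(W[270:290,200:210,2]))
c=lambda u,v:cv2.resize(p[v-36:v+36,u-36:u+36,::-1],(266,266),interpolation=cv2.INTER_CUBIC)
e=np.load("scene.npz")["p"]; s=lambda u,v:cv2.resize(e[v-36:v+36,u-36:u+36,::-1],(266,266),interpolation=cv2.INTER_CUBIC)
cv2.imwrite("pics/crop1.png",np.vstack([np.hstack([c(262,196),c(176,251),c(355,216)]),np.hstack([s(253,206),s(158,209),s(329,254)])]))
E
```

```text
disc [ 0.5287 -0.22    0.0198] ((531.1765747070312, -130.826904296875), (66.38179016113281, 255.82020568847656), 3.291473865509033) [0.0077 0.0116 0.013  0.0144 0.0165]
lower [0.5838 0.0162 0.0338] ((583.790283203125, 16.261642456054688), (160.3249969482422, 166.0666046142578), 89.51079559326172) [0.0072 0.0115 0.0316 0.0342 0.0419]
upper [0.4538 0.2289 0.0418] ((449.9015197753906, 159.07186889648438), (320.0674133300781, 156.62020874023438), 86.40113067626953) [0.0129 0.0238 0.0256 0.0281 0.0548]
0.0013270617243377192
```

View pics/crop1.png

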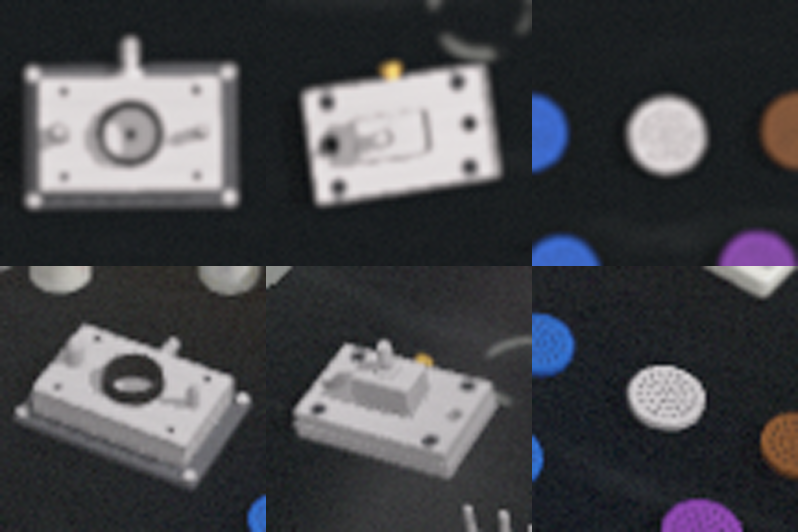

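The crops confirm it: the steel perforated disc is at (355,216) in the top view. The lower half's barb and the upper half's brass screw both point up the image (+x). The upper half is turned about 8°. Next I check clearance on the way and the dowel sides.

```bash
python3 - <<'E'
from h import *
for n in("top","scene"):
    d=np.load(n+".npz")["d"]; W=cloud(n,d).reshape(-1,3); W=W[d.ravel()>0]
    for y0 in np.arange(.28,.75,.06):
        s=W[(W[:,1]>y0)&(W[:,1]<y0+.06)&(W[:,0]>.2)&(W[:,0]<.8)&(W[:,2]>.04)]
        if len(s): print(n,y0.round(2),"minx",s[:,0].min().round(3),"maxz",s[:,2].max().round(3),"maxz x<.45",s[s[:,0]<.45][:,2].max(initial=0).round(3))
W=cloud("top",np.load("top.npz")["d"])
print(atz("top",[(262,196),(176,251),(355,216)],[.04,.024,.012]))
E
```

```text
top 0.34 minx 0.481 maxz 0.164 maxz x<.45 0.0
top 0.4 minx 0.467 maxz 0.26 maxz x<.45 0.0
top 0.46 minx 0.47 maxz 0.257 maxz x<.45 0.0
top 0.52 minx 0.47 maxz 0.202 maxz x<.45 0.0
top 0.58 minx 0.47 maxz 0.201 maxz x<.45 0.0
top 0.64 minx 0.774 maxz 0.097 maxz x<.45 0.0
scene 0.34 minx 0.474 maxz 0.158 maxz x<.45 0.0
scene 0.4 minx 0.465 maxz 0.254 maxz x<.45 0.0
scene 0.46 minx 0.467 maxz 0.251 maxz x<.45 0.0
scene 0.52 minx 0.466 maxz 0.198 maxz x<.45 0.0
scene 0.58 minx 0.467 maxz 0.197 maxz x<.45 0.0
scene 0.64 minx 0.474 maxz 0.198 maxz x<.45 0.0
scene 0.7 minx 0.477 maxz 0.16 maxz x<.45 0.0
[[ 0.58445674  0.01348575  0.04      ]
 [ 0.45292738  0.23283477  0.024     ]
 [ 0.52966194 -0.22066476  0.012     ]]
```

Call:
carry_out --pt "0.006 -0.04 0 0 0 -8.4 -1" --pt "0.006 -0.04 0 0 0 -8.4 -1" --pt "0.006 -0.04 0 0 0 -8.4 -1" --pt "0.006 -0.04 0 0 0 -8.4 -1" --pt "0.006 -0.04 0 0 0 -8.4 -1"

```text
clock: 0.6
tool_pos: [0.2918, 0.4202, 0.2306]
orientation: [0.0, 0.539, 0.843, -0.001]
ft_force: [-0.1, -0.4, 0.2]
gripper_width: 1.001
grasp_force: 0.0
```

Call:
carry_out --pt "0.006 -0.04 0 0 0 -8.4 -1" --pt "0.006 -0.04 0 0 0 -8.4 -1" --pt "0.006 -0.04 0 0 0 -8.4 -1" --pt "0.03 -0.02 0 0 0 0 -1" --pt "0.035 -0.02 -0.01 0 0 0 -1"

```text
clock: 1.1
tool_pos: [0.3757, 0.2612, 0.2225]
orientation: [0.0, 0.707, 0.707, 0.002]
ft_force: [1.8, 1.0, 0.1]
gripper_width: 1.001
grasp_force: 0.0
```

Call:
carry_out --pt "0.04 -0.02 -0.02 0 0 0 -1" --pt "0.036 -0.016 -0.02 0 0 0 -1" --pt "0 0 0 0 0 0 -1" --pt "0 0 0 0 0 0 -1"

```text
clock: 1.5
tool_pos: [0.4506, 0.2252, 0.18]
orientation: [-0.001, 0.708, 0.706, -0.002]
ft_force: [-0.6, 0.3, -0.5]
gripper_width: 0.999
grasp_force: 0.0
```

```bash
python3 -c "
from h import *
wrist('wu1.npz')"
```

Call:
carry_out --pt "0.028 -0.046 0 0 0 0 -1" --pt "0.028 -0.046 0 0 0 0 -1" --pt "0.028 -0.046 0 0 0 0 -1" --pt "0.028 -0.046 0 0 0 0 -1" --pt "0.021 -0.036 0 0 0 0 -1"

```text
clock: 2.05
tool_pos: [0.577, 0.0186, 0.1829]
orientation: [0.001, 0.707, 0.707, 0.001]
ft_force: [0.9, 0.5, -0.2]
gripper_width: 0.996
grasp_force: 0.0
```

Call:
carry_out --pt "0 0 0 0 0 0 -1" --pt "0 0 0 0 0 0 -1"

```text
clock: 2.25
tool_pos: [0.576, 0.0197, 0.1821]
orientation: [0.0, 0.708, 0.707, 0.0]
ft_force: [0.3, 0.7, 0.3]
gripper_width: 0.998
grasp_force: 0.0
```

```bash
python3 -c "
from h import *
wrist('wl1.npz')"
```

Call:
carry_out --pt "-0.011 -0.045 0 0 0 0 -1" --pt "-0.011 -0.045 0 0 0 0 -1" --pt "-0.011 -0.045 0 0 0 0 -1" --pt "-0.011 -0.045 0 0 0 0 -1" --pt "-0.011 -0.045 0 0 0 0 -1"

```text
clock: 2.8
tool_pos: [0.5205, -0.2048, 0.1819]
orientation: [0.0, 0.706, 0.708, 0.0]
ft_force: [0.9, 0.2, -0.2]
gripper_width: 0.998
grasp_force: 0.0
```

Call:
carry_out --pt "0 0 0 0 0 0 -1" --pt "0 0 0 0 0 0 -1"

```text
clock: 3.0
tool_pos: [0.5208, -0.2047, 0.1816]
orientation: [-0.0, 0.708, 0.707, 0.0]
ft_force: [-0.0, 0.2, -0.4]
gripper_width: 1.0
grasp_force: 0.0
```

```bash
python3 - <<'E'
from h import *
wrist('wd1.npz')
ims=[]
for f in('wu1','wl1','wd1'):
    a=np.load(f+'.npz'); ims.append(cv2.resize(a['p'][:,:,::-1],(400,300),interpolation=cv2.INTER_AREA)); print(a['tool_pos'],a['orientation'])
cv2.imwrite('pics/w1.png',np.vstack([np.hstack(ims[:2]),np.hstack([ims[2],ims[2]*0])]))
E
```

```text
[0.45057194 0.22518572 0.17996436] [-0.00080148  0.70816977  0.70604012 -0.00150918]
[0.57601278 0.01967657 0.18210418] [1.02453082e-05 7.07638742e-01 7.06574275e-01 4.53063896e-04]
[ 0.52077783 -0.20469425  0.18158043] [-1.49950932e-04  7.07515053e-01  7.06698153e-01  3.83917133e-04]
```

View pics/w1.png

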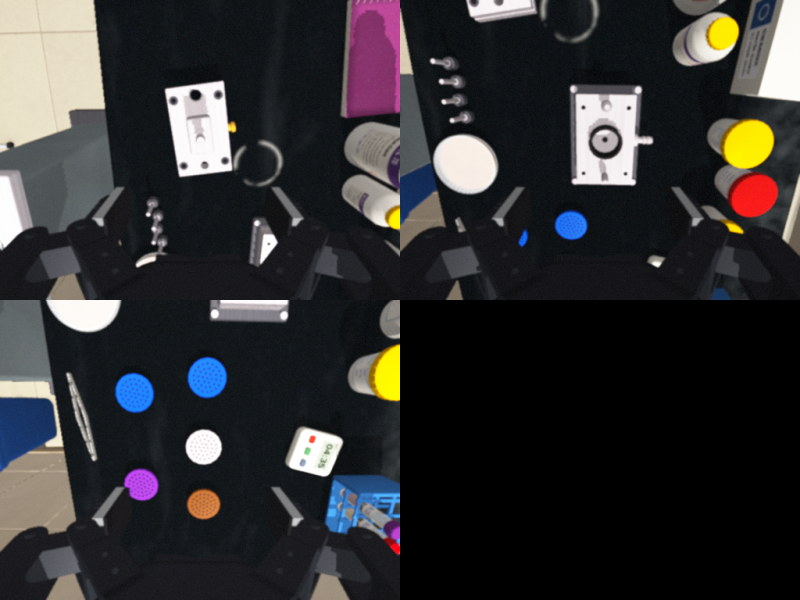

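The wrist tiles show the upper half (tile px (198,130), large hole towards the top), the lower half (606,140; large dowel at the top, +y) and the steel disc (203,447). Next I measure them.

```bash
cat > m.py <<'E'
from h import *
def circ(q):
    A=np.c_[2*q,np.ones(len(q))]; s=np.linalg.lstsq(A,(q**2).sum(1),rcond=None)[0]; return s[:2],np.sqrt(s[2]+s[:2]@s[:2])
def box(m,W,zt,name,st):
    c=max(cv2.findContours(m.astype(np.uint8),0,1)[0],key=cv2.contourArea).reshape(-1,2)
    return atz(name,c,np.full(len(c),zt),st)[:,:2]
def near(W,c,r): return np.hypot(W[...,0]-c[0],W[...,1]-c[1])<r
def load(f):
    a=np.load(f); return a["p"],a["d"],dict(tool_pos=a["tool_pos"],orientation=a["orientation"]) if "tool_pos" in a else None
def disc(f,name,c,zt=.012):
    p,d,st=load(f); W=cloud(name,d,st); m=near(W,c,.04)&(p.min(2)>90)
    q=box(m,W,zt,name,st); print("disc",name,"z",np.median(W[m][:,2]).round(4),*circ(q))
def upper(f,name,c,zt=.024):
    p,d,st=load(f); W=cloud(name,d,st); z=W[...,2]
    m=near(W,c,.085)&(z>zt-.007)&(z<.09); q=box(m,W,zt,name,st)
    t=m&(z<zt+.007); g=m&(z>.045)&(z<.058)
    print("upper",name,"z",np.median(z[t]).round(4),cv2.minAreaRect((q*1e3).astype(np.float32)),"grip z",np.median(z[g]).round(4),"n",g.sum(),cv2.minAreaRect((W[g][:,:2]*1e3).astype(np.float32)))
def lower(f,name,c):
    p,d,st=load(f); W=cloud(name,d,st); z=W[...,2]
    m=near(W,c,.085)&(z>.025); q=W[m&(z<.037)]
    print("lower",name,"z",np.median(q[:,2]).round(4),cv2.minAreaRect((W[m&(p.min(2)>110)][:,:2]*1e3).astype(np.float32)))
    r=near(W,c,.03)&(p.max(2)<100)&(z>.036); 
    q=box(r,W,.042,name,st); print("  ring z",np.median(z[r]).round(4),r.sum(),*circ(q))
    for s in(1,-1):
        t=near(W,(c[0],c[1]+s*.048),.016)&(z>.044); print("  dowel",s,t.sum(),W[t].mean(0).round(4),W[t][:,2].max(initial=0).round(4))
E
python3 - <<'E'
from m import *
for f,n in(("wd1.npz","wrist"),("top.npz","top")): disc(f,n,(.5287,-.2203))
for f,n in(("wl1.npz","wrist"),("top.npz","top")): lower(f,n,(.584,.015))
for f,n in(("wu1.npz","wrist"),("top.npz","top")): upper(f,n,(.453,.231))
E
```

```text
disc wrist z 0.0111 [ 0.52848202 -0.21897305] 0.025688373685369477
disc top z 0.0126 [ 0.52933967 -0.22078863] 0.026215505092460817
lower wrist z 0.0311 ((583.4346313476562, 19.170066833496094), (139.54656982421875, 115.20919799804688), 69.25216674804688)
  ring z 0.267 10501 [ 0.623803   -0.20538072] 0.0884687670574311
  dowel 1 169 [0.5858 0.0667 0.0497] 0.054
  dowel -1 72 [ 0.5842 -0.028   0.0495] 0.0545
lower top z 0.0332 ((594.3202514648438, 15.894607543945312), (120.48716735839844, 93.9122314453125), 88.67167663574219)
  ring z 0.0434 29 [0.58434219 0.01677249] 0.020035384873863808
  dowel 1 26 [0.5848 0.0637 0.052 ] 0.0578
  dowel -1 14 [ 0.5837 -0.0317  0.0504] 0.0578
upper wrist z 0.0232 ((457.25457763671875, 236.91238403320312), (83.60266876220703, 119.84573364257812), 7.25919771194458) grip z 0.0511 n 1305 ((452.4069519042969, 236.28334045410156), (30.004854202270508, 45.86581039428711), 7.144979953765869)
upper top z 0.0253 ((456.9769287109375, 234.13723754882812), (83.91862487792969, 122.5465316772461), 7.387989044189453) grip z 0.053 n 209 ((452.2301330566406, 233.43655395507812), (29.881669998168945, 46.718936920166016), 7.299587726593018)
```

```bash
sed -i 's/(z>.036); $/(z>.036)\&(z<.06)\&(d>0)/' m.py; sed -i "s/&(z>.036); /\&(z>.036)\&(z<.048)\&(d>0)/" m.py; python3 - <<'E'
from m import *
p,d,st=load("wl1.npz"); W=cloud("wrist",d,st); z=W[...,2]
c=(.585,.019); ok=(z<.06)&(d>0)
r=near(W,c,.035)&ok&(z>.037)&(z<.047); print(r.sum(),np.median(z[r]),circ(box(r,W,.042,"wrist",st)))
q=W[r][:,:2]; print(q.mean(0),(q.max(0)+q.min(0))/2,np.ptp(q,axis=0))
b=near(W,c,.085)&ok&(z>.024); q=box(b&(W[...,0]<.626),W,.032,"wrist",st); print(cv2.minAreaRect((q*1e3).astype(np.float32)))
for s in(1,-1):
    t=near(W,(c[0],c[1]+s*.048),.016)&ok&(z>.052); print(t.sum(),W[t].mean(0).round(4))
E
```

```text
520 0.040910936071070825 (array([0.58507799, 0.01909165]), np.float64(0.021236672164152846))
[0.58520947 0.01896508] [0.58531895 0.01872891] [0.04343478 0.04267908]
((585.9130859375, 18.680091857910156), (122.06758880615234, 77.36834716796875), 88.97213745117188)
43 [0.5859 0.0664 0.0528]
22 [ 0.5844 -0.0292  0.053 ]
```

The ring is at (0.5852, 0.0189) with yaw −1°, the disc at (0.5285, −0.219), and the upper half at (0.4524, 0.2363) with yaw 7.2°. Going down on the disc.

Call:
carry_out --pt "0.0077 -0.0143 -0.04 0 0 0 -1" --pt "0 0 -0.045 0 0 0 -1" --pt "0 0 -0.045 0 0 0 -1" --pt "0 0 -0.03 0 0 0 -1" --pt "0 0 0 0 0 0 -1"

```text
clock: 3.55
tool_pos: [0.5247, -0.2154, 0.0161]
orientation: [-0.005, 0.706, 0.708, -0.002]
ft_force: [-0.3, 0.5, 0.6]
gripper_width: 1.003
grasp_force: 0.0
```

Call:
carry_out --pt "0 0 -0.011 0 0 0 -1" --pt "0 0 -0.01 0 0 0 -1" --pt "0 0 0 0 0 0 -1"

```text
clock: 3.85
tool_pos: [0.5293, -0.2197, 0.0006]
orientation: [0.0, 0.707, 0.707, 0.0]
ft_force: [0.4, -0.2, -0.1]
gripper_width: 0.998
grasp_force: 0.0
```

Call:
carry_out --pt "0 0 0 0 0 0 0.1" --pt "0 0 0 0 0 0 0.2" --pt "0 0 0 0 0 0 0.3" --pt "0 0 0 0 0 0 1" --pt "0 0 0 0 0 0 1" --newtons 40

```text
clock: 4.35
tool_pos: [0.5297, -0.2207, 0.0017]
orientation: [0.001, 0.708, 0.707, 0.0]
ft_force: [-1.0, 0.9, 7.0]
gripper_width: 0.558
grasp_force: 40.6
```

Call:
carry_out --pt "0 0 0 0 0 0 1" --pt "0 0 0 0 0 0 1" --pt "0 0 0 0 0 0 1"

```text
clock: 4.65
tool_pos: [0.5297, -0.2206, 0.0017]
orientation: [0.001, 0.708, 0.707, 0.0]
ft_force: [-0.9, 0.1, 5.7]
gripper_width: 0.562
grasp_force: 40.6
```

Call:
carry_out --pt "0 0 0.02 0 0 0 1" --pt "0 0 0.03 0 0 0 1" --pt "0 0 0.03 0 0 0 1" --pt "0 0 0.0 0 0 0 1" --pt "0 0 0 0 0 0 1"

```text
clock: 5.15
tool_pos: [0.5293, -0.2205, 0.0811]
orientation: [0.001, 0.708, 0.707, 0.0]
ft_force: [-0.3, 1.5, -0.9]
gripper_width: 0.557
grasp_force: 41.7
```

```bash
python3 - <<'E'
from h import *
st,p,d=wrist("g1.npz"); print(st["tool_pos"],st["ft_force"],st["gripper_width"],st["grasp_force"])
s,_=viewer.snapshot("scene")
a=cv2.resize(p[190:384,120:400,::-1],(800,554)); cv2.imwrite("pics/g1.png",a)
E
```

```text
[ 0.52930658 -0.2205145   0.08110516] [-0.32157739  1.46565481 -0.87826146] 0.5571529199412166 41.73385977745056
```

View pics/g1.png

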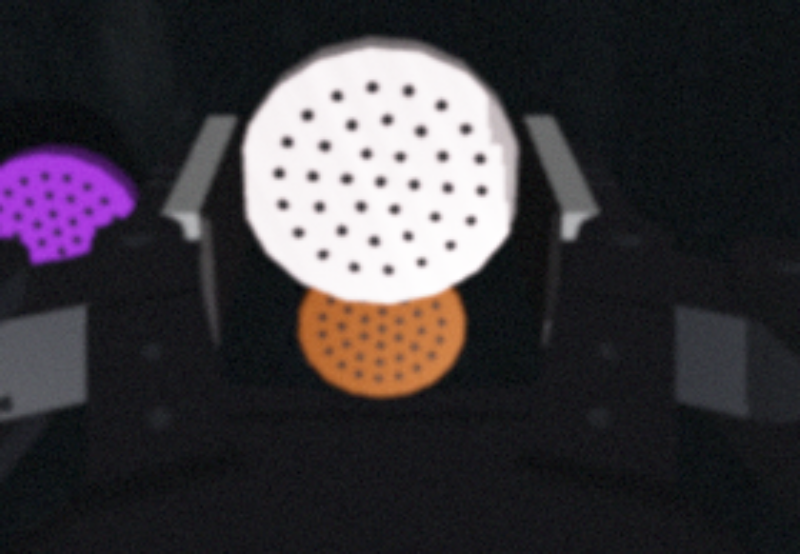

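The disc is held level, with its centre at crop px (380,170), which is about (253,250) in the wrist image. Now its place in the hand.

```bash
python3 - <<'E'
from m import *
p,d,st=load("g1.npz"); W=cloud("wrist",d,st); z=W[...,2]
m=near(W,(.5293,-.2205),.04)&(p.min(2)>120)&(d>0)&(z>.06)
A=np.c_[W[m][:,:2],np.ones(m.sum())]; k=np.linalg.lstsq(A,W[m][:,2],rcond=None)[0]
zt=np.median(z[m]); print(m.sum(),zt,"tilt",k[:2]); 
c=box(m,W,zt,"wrist",st); C,r=circ(c); print(C,r,"rel TCP",C-st["tool_pos"][:2],zt-st["tool_pos"][2])
E
```

```text
6803 0.09053210959612465 tilt [-0.00010335  0.02394312]
[ 0.52863921 -0.21889417] 0.02476187882808358 rel TCP [-0.00066737  0.00162033] 0.009426952977645453
```

Call:
carry_out --pt "0.011 0.04 0.01 0 0 0 1" --pt "0.011 0.05 0 0 0 0 1" --pt "0.011 0.05 0 0 0 0 1" --pt "0.011 0.05 0 0 0 0 1" --pt "0.0126 0.0478 0 0 0 0 1"

```text
clock: 5.75
tool_pos: [0.583, 0.016, 0.0882]
orientation: [-0.001, 0.708, 0.707, -0.001]
ft_force: [0.8, -1.1, -1.1]
gripper_width: 0.559
grasp_force: 41.7
```

Call:
carry_out --pt "0 0 0 0 0 0 1" --pt "0 0 0 0 0 0 1" --pt "0 0 0 0 0 0 1"

```text
clock: 6.05
tool_pos: [0.5834, 0.0136, 0.0888]
orientation: [-0.001, 0.707, 0.707, -0.001]
ft_force: [-0.4, 0.3, -1.1]
gripper_width: 0.558
grasp_force: 41.7
```

```bash
python3 - <<'E'
from h import *
for i in range(5):
    st=sensors.get_state(); print(st["tool_pos"],st["orientation"].round(4),st["ft_force"].round(1)); viewer.snapshot("top")
E
```

```text
[0.58337691 0.01355258 0.088797  ] [-0.0009  0.7074  0.7068 -0.0011] [-0.4  0.3 -1.1]
[0.58356169 0.01306177 0.08909811] [-7.000e-04  7.078e-01  7.064e-01 -9.000e-04] [-0.1 -0.9 -1.2]
[0.58378831 0.01282582 0.08943116] [-5.000e-04  7.080e-01  7.062e-01 -7.000e-04] [-0.  -1.  -1.2]
[0.58400876 0.01273926 0.0897215 ] [-3.000e-04  7.081e-01  7.061e-01 -5.000e-04] [-0.4  0.8 -0.7]
[0.58419509 0.01280575 0.08993253] [-2.000e-04  7.081e-01  7.061e-01 -3.000e-04] [-0.1  0.3 -1. ]
```

```bash
cat > rel.py <<'E'
from m import *
import sys
st,p,d=wrist(sys.argv[1]); W=cloud("wrist",d,st); z=W[...,2]; ok=d>0; t=st["tool_pos"]
m=near(W,t,.04)&(p.min(2)>120)&ok&(abs(z-t[2]-.0094)<.005)
C,r=circ(box(m,W,np.median(z[m]),"wrist",st)); print("TCP",t.round(4),"disc",C.round(4),r.round(4),"top z",np.median(z[m]).round(4))
D={}
for s in(1,-1):
    k=near(W,(.5852+s*.0008,.0187+s*.048),.016)&ok&(z>.045)&(z<.06)
    D[s]=W[k&(z>.051)].mean(0); print("dowel",s,k.sum(),D[s].round(4))
b=ok&(z>.026)&(z<.036)&near(W,(.585,.019),.085); q=W[b]; print("face",b.sum(),np.percentile(q,[1,99],axis=0).round(4),"z",np.median(q[:,2]).round(4))
cv2.imwrite("pics/"+sys.argv[1][:-4]+".png",p[:,:,::-1])
E
python3 rel.py r1.npz
```

```text
TCP [0.5844 0.0129 0.0901] disc [0.5839 0.0145] 0.0249 top z 0.0995
dowel 1 366 [0.5862 0.0663 0.0524]
dowel -1 0 [nan nan nan]
face 8643 [[ 0.5481 -0.0023  0.0289]
 [ 0.6234  0.0789  0.033 ]] z 0.0312rel.py:9: RuntimeWarning: Mean of empty slice.
  D[s]=W[k&(z>.051)].mean(0); print("dowel",s,k.sum(),D[s].round(4))
  ret = um.true_divide(
```

View pics/r1.png

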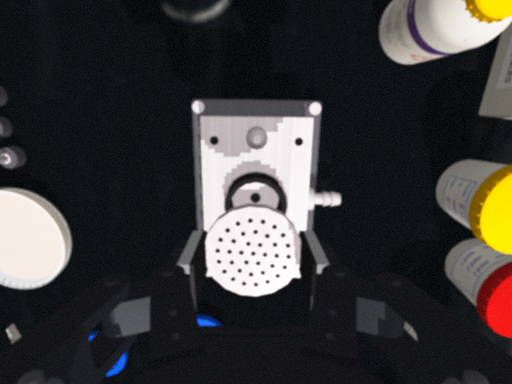

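The wrist image shows the held disc at px (253,250) and the ring behind it at (255,197). The disc must go +1.3 mm in x and +4.3 mm in y. I'll shift it, descend partway and recheck.

Call:
carry_out --pt "0.0013 0.0043 0 0 0 0 1" --pt "0 0 -0.02 0 0 0 1" --pt "0 0 -0.018 0 0 0 1" --pt "0 0 0 0 0 0 1" --pt "0 0 0 0 0 0 1"

```text
clock: 6.85
tool_pos: [0.5856, 0.0185, 0.0522]
orientation: [-0.0, 0.707, 0.707, -0.0]
ft_force: [0.0, 0.3, -0.9]
gripper_width: 0.553
grasp_force: 41.7
```

```bash
python3 rel.py r2.npz 2>/dev/null; python3 - <<'E'
from m import *
p,d,st=load("wd1.npz"); W=cloud("wrist",d,st); z=W[...,2]
m=(d>0)&(abs(z)<.006)&(p.max(2)<60)&near(W,(.53,-.2),.15)
print(np.linalg.lstsq(np.c_[W[m][:,:2],np.ones(m.sum())],z[m],rcond=None)[0])
E
```

```text
TCP [0.5856 0.0185 0.0522] disc [0.5852 0.02  ] 0.0249 top z 0.0616
dowel 1 544 [0.5861 0.0663 0.0525]
dowel -1 215 [ 0.5844 -0.0289  0.0528]
face 13715 [[ 0.5485 -0.0418  0.0288]
 [ 0.6233  0.0789  0.0332]] z 0.0312
[-0.00042624  0.00064982 -0.00048362]
```

Call:
carry_out --pt "0 -0.0013 -0.004 -1.2 0 0 1" --pt "0 0 -0.003 0 0 0 1" --pt "0 0 -0.003 0 0 0 1" --pt "0 0 -0.002 0 0 0 1" --pt "0 0 0 0 0 0 1"

```text
clock: 7.4
tool_pos: [0.5855, 0.0172, 0.0399]
orientation: [0.007, 0.707, 0.707, -0.008]
ft_force: [-0.1, -0.6, -0.6]
gripper_width: 0.557
grasp_force: 41.7
```

Call:
carry_out --pt "0 0 -0.001 0 0 0 1" --pt "0 0 0 0 0 0 1"

```text
clock: 7.6
tool_pos: [0.5859, 0.0171, 0.0392]
orientation: [0.007, 0.707, 0.707, -0.007]
ft_force: [-1.3, 0.4, -2.0]
gripper_width: 0.556
grasp_force: 41.7
```

```bash
python3 rel.py r3.npz 2>/dev/null
```

```text
TCP [0.5859 0.0171 0.0392] disc [0.5854 0.0188] 0.025 top z 0.0486
dowel 1 659 [0.5864 0.0664 0.0525]
dowel -1 159 [ 0.5845 -0.0265  0.0513]
face 16270 [[ 0.5487 -0.0406  0.0287]
 [ 0.6233  0.079   0.0328]] z 0.0312
```

Call:
carry_out --pt "0 0 -0.001 0 0 0 1" --pt "0 0 0 0 0 0 1" --pt "0 0 0 0 0 0 0.1" --pt "0 0 0 0 0 0 0" --pt "0 0 0 0 0 0 -0.4"

```text
clock: 8.15
tool_pos: [0.5861, 0.0171, 0.0384]
orientation: [0.008, 0.707, 0.707, -0.007]
ft_force: [0.5, -0.9, 0.4]
gripper_width: 0.7
grasp_force: 0.0
```

Call:
carry_out --pt "0 0 0 0 0 0 -1" --pt "0 0 0 0 0 0 -1" --pt "0 0 0 0 0 0 -1" --pt "0 0 0.03 1.2 0 0 -1" --pt "0 0 0.05 0 0 0 -1"

```text
clock: 8.65
tool_pos: [0.582, 0.017, 0.1147]
orientation: [-0.004, 0.708, 0.707, -0.003]
ft_force: [0.5, -0.2, -0.8]
gripper_width: 1.003
grasp_force: 0.0
```

Call:
carry_out --pt "0 -0.01 0.05 0 0 0 -1" --pt "0 0 0.0 0 0 0 -1" --pt "0 0 0 0 0 0 -1"

```text
clock: 8.95
tool_pos: [0.5875, 0.0072, 0.1698]
orientation: [0.002, 0.708, 0.707, 0.002]
ft_force: [-0.7, -0.2, -0.1]
gripper_width: 1.004
grasp_force: 0.0
```

```bash
python3 - <<'E'
from m import *
st,p,d=wrist("s1.npz"); W=cloud("wrist",d,st); z=W[...,2]; ok=d>0; print(st["tool_pos"])
m=near(W,(.5852,.0188),.033)&ok&(z>.039)&(z<.06)&(p.min(2)>100); q=W[m]
print(m.sum(),circ(box(m,W,.048,"wrist",st)),np.median(q[:,2]),np.linalg.lstsq(np.c_[q[:,:2],np.ones(len(q))],q[:,2],rcond=None)[0])
for s in(1,-1):
    k=near(W,(.5852+s*.0008,.0187+s*.048),.016)&ok&(z>.051)&(z<.06); print(W[k].mean(0).round(4))
cv2.imwrite("pics/s1.png",cv2.resize(p[90:290,150:370,::-1],(660,600)))
E
```

```text
[0.58747919 0.00715814 0.16976382]
2199 (array([0.58506967, 0.01935713]), np.float64(0.024448802050646385)) 0.04716969446457531 [ 5.05043963e-06 -2.84300187e-03  4.71968094e-02]
[0.5861 0.0665 0.0525]
[ 0.5842 -0.0292  0.0527]
```

View pics/s1.png

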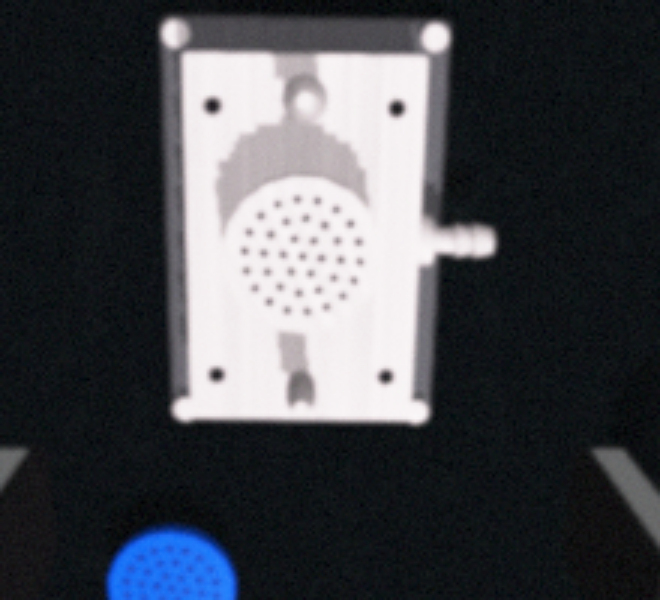

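The disc is seated level, at crop px (302,255), between the dowels at (305,98) and (301,385). Now the upper half.

Call:
carry_out --pt "-0.023 0.038 0 0 0 1.44 -1" --pt "-0.023 0.038 0 0 0 1.44 -1" --pt "-0.023 0.038 0 0 0 1.44 -1" --pt "-0.023 0.038 0 0 0 1.44 -1" --pt "-0.023 0.038 0 0 0 1.44 -1"

```text
clock: 9.5
tool_pos: [0.468, 0.1981, 0.1646]
orientation: [-0.001, 0.661, 0.75, -0.002]
ft_force: [0.3, 0.4, 0.6]
gripper_width: 1.003
grasp_force: 0.0
```

Call:
carry_out --pt "-0.02 0.038 -0.02 0 0 0 -1" --pt "0 0 -0.03 0 0 0 -1" --pt "0 0 0 0 0 0 -1" --pt "0 0 0 0 0 0 -1" --pt "0 0 0 0 0 0 -1"

```text
clock: 10.0
tool_pos: [0.4516, 0.2349, 0.1177]
orientation: [0.0, 0.662, 0.749, 0.0]
ft_force: [1.0, 0.5, -0.3]
gripper_width: 0.998
grasp_force: 0.0
```

```bash
python3 - <<'E'
from m import *
st,p,d=wrist("u2.npz"); print(st["tool_pos"],st["orientation"].round(4),R.from_quat(np.r_[st["orientation"][1:],st["orientation"][0]]).as_matrix().round(4)[:,1]); upper("u2.npz","wrist",(.4525,.236))
E
```

```text
[0.45155783 0.23491304 0.11768001] [1.000e-04 6.620e-01 7.495e-01 0.000e+00] [9.924e-01 1.234e-01 1.000e-04]
upper wrist z 0.0232 ((457.12042236328125, 236.89535522460938), (83.29691314697266, 119.9727554321289), 7.2000298500061035) grip z 0.0511 n 1966 ((452.4379577636719, 236.57144165039062), (29.87435531616211, 45.31074905395508), 7.6858062744140625)
```

Call:
carry_out --pt "0.0008 0.0015 -0.035 0 0 0 -1" --pt "0 0 -0.035 0 0 0 -1" --pt "0 0 -0.014 0 0 0 -1" --pt "0 0 -0.0065 0 0 0 -1" --pt "0 0 0 0 0 0 -1" --newtons 100

```text
clock: 10.55
tool_pos: [0.4521, 0.2366, 0.027]
orientation: [-0.0, 0.662, 0.75, -0.0]
ft_force: [0.3, 0.6, -0.7]
gripper_width: 0.999
grasp_force: 0.0
```

Call:
carry_out --pt "0 0 0 0 0 0 -0.4" --pt "0 0 0 0 0 0 0" --pt "0 0 0 0 0 0 0.3" --pt "0 0 0 0 0 0 1" --pt "0 0 0 0 0 0 1"

```text
clock: 11.05
tool_pos: [0.4528, 0.2374, 0.0281]
orientation: [0.0, 0.662, 0.75, 0.001]
ft_force: [0.5, -1.0, 6.8]
gripper_width: 0.329
grasp_force: 100.2
```

Call:
carry_out --pt "0 0 0 0 0 0 1" --pt "0 0 0 0 0 0 1" --pt "0 0 0 0 0 0 1" --pt "0 0 0 0 0 0 1"

```text
clock: 11.45
tool_pos: [0.4528, 0.2374, 0.0282]
orientation: [0.0, 0.662, 0.75, 0.001]
ft_force: [-0.9, -0.5, 6.2]
gripper_width: 0.329
grasp_force: 100.2
```

Call:
carry_out --pt "0 0 0.01 0 0 0 1" --pt "0 0 0.02 0 0 0 1" --pt "0 0 0.03 0 0 0 1" --pt "0 0 0.03 0 0 -1.2 1" --pt "0.02 -0.03 0 0 0 -1.4 1"

```text
clock: 11.95
tool_pos: [0.4731, 0.2102, 0.1213]
orientation: [0.001, 0.677, 0.736, 0.004]
ft_force: [1.7, -0.1, -3.4]
gripper_width: 0.333
grasp_force: 99.5
```

Call:
carry_out --pt "0.024 -0.038 0 0 0 -1.4 1" --pt "0.024 -0.038 0 0 0 -1.4 1" --pt "0.024 -0.038 0 0 0 -1.4 1" --pt "0.024 -0.038 0 0 0 -1.4 1" --pt "0.016 -0.033 0 0 0 0 1"

```text
clock: 12.45
tool_pos: [0.5843, 0.0198, 0.1166]
orientation: [-0.0, 0.714, 0.7, -0.0]
ft_force: [-0.3, 0.3, -3.4]
gripper_width: 0.331
grasp_force: 99.4
```

Call:
carry_out --pt "0 0 0 0 0 0 1" --pt "0 0 0 0 0 0 1" --pt "0 0 0 0 0 0 1" --pt "0 0 0 0 0 0 1"

```text
clock: 12.85
tool_pos: [0.5827, 0.023, 0.1164]
orientation: [-0.001, 0.713, 0.701, -0.0]
ft_force: [0.1, 0.2, -2.4]
gripper_width: 0.329
grasp_force: 99.5
```

```bash
python3 - <<'E'
from m import *
st,p,d=wrist("h1.npz"); print(st["tool_pos"],st["orientation"].round(4),st["gripper_width"],st["ft_force"])
cv2.imwrite("pics/h1.png",cv2.resize(p[100:350,100:420,::-1],(768,600)))
E
```

```text
[0.5826659  0.02302333 0.1164065 ] [-6.000e-04  7.131e-01  7.011e-01 -4.000e-04] 0.32906444545725194 [ 0.10743161  0.22774816 -2.37025363]
```

View pics/h1.png

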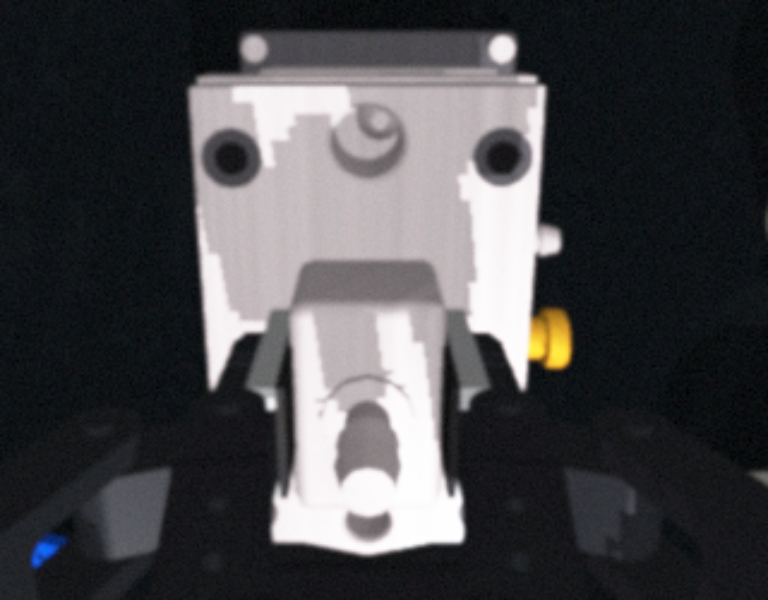

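The view shows the large dowel tip at crop px (378,122), seen through the large hole at (368,140). The plate is straight in the fingers. I measure the hole in the hand against the dowel.

```bash
cat > hold.py <<'E'
from m import *
import sys
if len(sys.argv)>2: wrist(sys.argv[1])
p,d,st=load(sys.argv[1]); W=cloud("wrist",d,st); z=W[...,2]; ok=d>0; t=st["tool_pos"]
zt=t[2]-.0282+.024
m=ok&near(W,(t[0],t[1]),.08)&(abs(z-zt)<.006)&(p.min(2)>90)&(W[...,1]>t[1]+.025); q=W[m]
k=np.linalg.lstsq(np.c_[q[:,:2]-t[:2],np.ones(len(q))],q[:,2],rcond=None)[0]; zt=np.median(q[:,2])
print("TCP",t.round(4),"plate n",len(q),"tilt",k[:2].round(4),"z at TCP",k[2].round(4),"med",zt.round(4))
# front edge line and side edges from plate points
c=box(cv2.morphologyEx(m.astype(np.uint8),cv2.MORPH_CLOSE,np.ones((25,25))),W,zt,"wrist",st)
f=c[(c[:,1]>c[:,1].max()-.006)&(abs(c[:,0]-t[0])<.03)]; kf=np.polyfit(f[:,0]-t[0],f[:,1],1)
L=c[(c[:,0]<t[0]-.03)&(c[:,1]>t[1]+.03)&(c[:,1]<t[1]+.055)]; Rr=c[(c[:,0]>t[0]+.03)&(c[:,1]>t[1]+.03)&(c[:,1]<t[1]+.055)]
l,r=L[:,0].mean(),Rr[:,0].mean(); print("front edge yaw deg",np.degrees(kf[0]).round(2),"y",kf[1].round(4),"left/right",l.round(4),r.round(4),"mid",((l+r)/2).round(4))
# hole rim: bright plate missing near expected centre
hc=np.array([(l+r)/2,kf[1]-.013]); hm=near(W,hc,.06)
g=atz("wrist",np.stack(np.meshgrid(np.arange(512),np.arange(384)),-1).reshape(-1,2),np.full(384*512,zt),st)[:,:2].reshape(384,512,2)
hole=(np.hypot(*(g-hc).transpose(2,0,1))<.013)&(ok&(z<zt-.003))
cc=cv2.findContours(hole.astype(np.uint8),0,1)[0]; cc=max(cc,key=cv2.contourArea).reshape(-1,2)
C,rad=circ(g[cc[:,1],cc[:,0]]); print("hole expected",hc.round(4),"fit",C.round(4),rad.round(4))
dm=ok&near(W,(.586,.0665),.012)&(z>.049)&(z<.057); print("dowel tip",dm.sum(),W[dm].mean(0).round(4),(W[dm&(z>.0515)]).mean(0).round(4))
E
python3 hold.py h1.npz
```

```text
TCP [0.5827 0.023  0.1164] plate n 8000 tilt [-0.0034 -0.0087] z at TCP 0.1117 med 0.1115
front edge yaw deg -1.06 y 0.0819 left/right 0.5458 0.6194 mid 0.5826
hole expected [0.5826 0.0689] fit [0.5827 0.07  ] 0.0073
dowel tip 136 [0.5856 0.0657 0.0516] [0.586  0.0661 0.0528]
```

Call:
carry_out --pt "0.0033 -0.0032 0 0 0 0 1" --pt "0 0 -0.014 0 0 0 1" --pt "0 0 -0.013 0 0 0 1" --pt "0 0 0 0 0 0 1" --pt "0 0 0 0 0 0 1"

```text
clock: 13.4
tool_pos: [0.5858, 0.0187, 0.0882]
orientation: [-0.001, 0.714, 0.701, -0.001]
ft_force: [0.5, -0.2, -3.4]
gripper_width: 0.33
grasp_force: 99.5
```

Call:
carry_out --pt "0 0 0 0 0 0 1" --pt "0 0 0 0 0 0 1"

```text
clock: 13.6
tool_pos: [0.5875, 0.0186, 0.0903]
orientation: [0.0, 0.714, 0.701, 0.0]
ft_force: [0.7, -0.3, -4.8]
gripper_width: 0.334
grasp_force: 99.5
```

```bash
python3 hold.py h2.npz new; python3 - <<'E'
from m import *
p=np.load("h2.npz")["p"]; cv2.imwrite("pics/h2.png",cv2.resize(p[100:240,160:346,::-1],(797,600),interpolation=cv2.INTER_CUBIC))
E
```

```text
TCP [0.5875 0.0186 0.0903] plate n 7993 tilt [-0.0007 -0.0089] z at TCP 0.0856 med 0.0853
front edge yaw deg -1.15 y 0.0775 left/right 0.5507 0.6243 mid 0.5875
hole expected [0.5875 0.0645] fit [0.5876 0.0656] 0.0073
dowel tip 163 [0.5864 0.0653 0.0519] [0.5861 0.0659 0.0529]
```

View pics/h2.png

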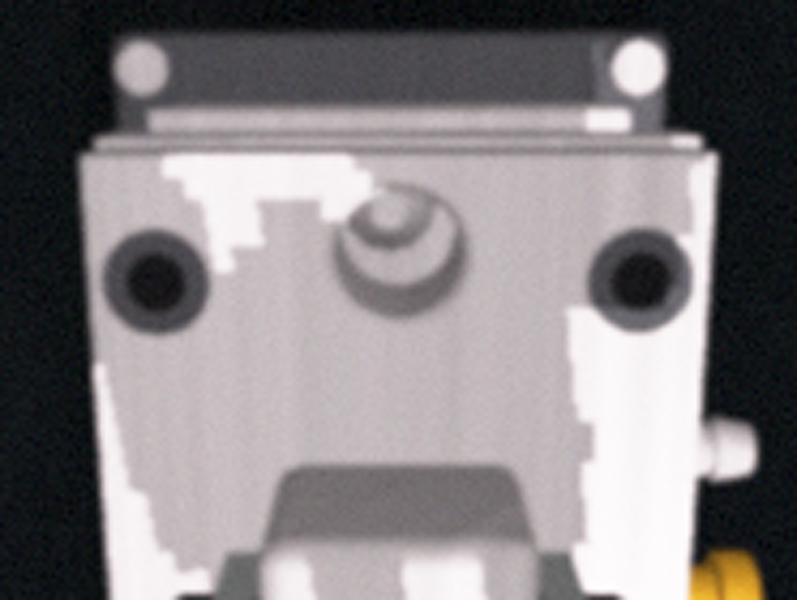

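The dowel tip is at crop px (390,212) and the hole at (400,250), so I correct x by −1.4 mm and y by +1.0 mm. Then I descend onto the noses watching the force.

Call:
carry_out --pt "-0.0014 0.001 0 0 0 0 1" --pt "0 0 -0.004 0 0 0 1" --pt "0 0 -0.004 0 0 0 1" --pt "0 0 -0.003 0 0 0 1" --pt "0 0 0 0 0 0 1"

```text
clock: 14.15
tool_pos: [0.5849, 0.0197, 0.0779]
orientation: [-0.001, 0.714, 0.701, -0.001]
ft_force: [0.2, -0.6, -4.1]
gripper_width: 0.328
grasp_force: 99.5
```

Call:
carry_out --pt "0 0 0 0 0 0 1" --pt "0 0 0 0 0 0 1"

```text
clock: 14.35
tool_pos: [0.5858, 0.0197, 0.0789]
orientation: [0.0, 0.714, 0.701, 0.0]
ft_force: [-0.7, 0.0, -4.3]
gripper_width: 0.33
grasp_force: 99.5
```

```bash
python3 hold.py h3.npz new
```

```text
TCP [0.5858 0.0197 0.0789] plate n 7988 tilt [-0.0014 -0.0083] z at TCP 0.0742 med 0.0739
front edge yaw deg -1.14 y 0.0785 left/right 0.5489 0.6226 mid 0.5857
hole expected [0.5857 0.0655] fit [0.5859 0.0666] 0.0073
dowel tip 312 [0.586  0.0652 0.052 ] [0.5858 0.0644 0.0532]
```

Call:
carry_out --pt "0 0.0002 -0.002 0.4 0 0 1" --pt "0 0 -0.002 0 0 0 1" --pt "0 0 -0.002 0 0 0 1" --pt "0 0 0 0 0 0 1"

```text
clock: 14.8
tool_pos: [0.5855, 0.0198, 0.0724]
orientation: [-0.003, 0.714, 0.701, 0.002]
ft_force: [0.3, 0.0, -2.7]
gripper_width: 0.331
grasp_force: 99.5
```

Call:
carry_out --pt "0 0 -0.001 0 0 0 1" --pt "0 0 -0.001 0 0 0 1" --pt "0 0 0 0 0 0 1"

```text
clock: 15.1
tool_pos: [0.5856, 0.0199, 0.0707]
orientation: [-0.002, 0.714, 0.701, 0.002]
ft_force: [-0.0, 0.5, -2.9]
gripper_width: 0.331
grasp_force: 99.5
```

Call:
carry_out --pt "0 0 -0.002 0 0 0 1" --pt "0 0 -0.002 0 0 0 1" --pt "0 0 -0.002 0 0 0 1" --pt "0 0 0 0 0 0 1"

```text
clock: 15.5
tool_pos: [0.5855, 0.0198, 0.0644]
orientation: [-0.003, 0.714, 0.701, 0.002]
ft_force: [0.2, 0.4, -4.2]
gripper_width: 0.327
grasp_force: 99.7
```

Call:
carry_out --pt "0 0 -0.001 0 0 0 1" --pt "0 0 -0.001 0 0 0 1" --pt "0 0 0 0 0 0 1"

```text
clock: 15.8
tool_pos: [0.5857, 0.0199, 0.0634]
orientation: [-0.002, 0.714, 0.701, 0.002]
ft_force: [-1.8, -0.1, 1.9]
gripper_width: 0.331
grasp_force: 100.2
```

Call:
carry_out --pt "0 0 -0.001 0 0 0 1" --pt "0 0 -0.001 0 0 0 1" --pt "0 0 0 0 0 0 1"

```text
clock: 16.1
tool_pos: [0.5858, 0.0199, 0.0614]
orientation: [-0.002, 0.714, 0.701, 0.003]
ft_force: [-4.2, -0.6, 5.8]
gripper_width: 0.328
grasp_force: 100.6
```

Call:
carry_out --pt "-0.0003 0 -0.001 0 0 0 1" --pt "0 0 -0.001 0 0 0 1" --pt "0 0 0 0 0 0 1"

```text
clock: 16.4
tool_pos: [0.5858, 0.0199, 0.0603]
orientation: [-0.002, 0.714, 0.701, 0.003]
ft_force: [-4.0, 0.7, 9.7]
gripper_width: 0.333
grasp_force: 101.3
```

Call:
carry_out --pt "0 0 -0.001 0 0 0 1" --pt "0 0 0 0 0 0 1"

```text
clock: 16.6
tool_pos: [0.5858, 0.02, 0.0601]
orientation: [-0.002, 0.714, 0.701, 0.003]
ft_force: [-7.2, 0.0, 15.0]
gripper_width: 0.329
grasp_force: 101.8
```

Call:
carry_out --pt "-0.0004 0 -0.0005 0 0 0 1" --pt "0 0 0 0 0 0 1" --pt "0 0 0 0 0 0 1" --pt "0 0 0 0 0 0 1" --pt "0 0 0 0 0 0 1"

```text
clock: 17.1
tool_pos: [0.5858, 0.02, 0.0601]
orientation: [-0.002, 0.714, 0.701, 0.003]
ft_force: [-6.9, 1.0, 15.5]
gripper_width: 0.329
grasp_force: 102.0
```

```bash
python3 hold.py f1.npz new; python3 -c "
from h import *
s=sensors.get_state(); print(s['ft_force'],s['moment'],s['tool_pos'])"
```

```text
TCP [0.5858 0.02   0.0601] plate n 8236 tilt [-0.0006 -0.0128] z at TCP 0.0556 med 0.0552
front edge yaw deg -1.14 y 0.0789 left/right 0.549 0.6226 mid 0.5858
hole expected [0.5858 0.0659] fit [0.5859 0.0669] 0.0073
dowel tip 1386 [0.5862 0.0663 0.0541] [0.5862 0.0664 0.0547]
[-7.7465443   0.69447742 15.69004509] [-0.25190948  1.26679515 -0.01340133] [0.58578237 0.02000058 0.06010177]
```

Call:
carry_out --pt "-0.001 0 -0.001 0 0 0 1" --pt "0 0 0 0 0 0 1" --pt "0 0 0 0 0 0 1"

```text
clock: 17.45
tool_pos: [0.5857, 0.02, 0.06]
orientation: [-0.001, 0.713, 0.701, 0.004]
ft_force: [-6.8, 0.4, 19.3]
gripper_width: 0.329
grasp_force: 102.4
```

Call:
carry_out --pt "0 0 -0.001 0 0 0 1" --pt "0 0 0 0 0 0 1" --pt "0 0 0 0 0 0 1"

```text
clock: 17.75
tool_pos: [0.5858, 0.02, 0.0601]
orientation: [-0.001, 0.713, 0.701, 0.004]
ft_force: [-9.7, 0.7, 24.9]
gripper_width: 0.328
grasp_force: 103.3
```

```bash
python3 hold.py f2.npz new; python3 - <<'E'
from m import *
s=sensors.get_state(); print(s['ft_force'],s['moment'],s['tool_pos'])
for f in("s1.npz","wu1.npz"):
    p,d,st=load(f); W=cloud("wrist",d,st); z=W[...,2]; c,h=((.5852,.0187),.031) if f[0]=="s" else ((.4524,.2365),.023)
    m=(d>0)&near(W,c,.06)&(abs(z-h)<.004); q=W[m]; print(f,np.linalg.lstsq(np.c_[q[:,:2]-c,np.ones(len(q))],q[:,2],rcond=None)[0].round(4))
E
```

```text
TCP [0.5858 0.02   0.0601] plate n 8244 tilt [-0.     -0.0147] z at TCP 0.0556 med 0.0551
front edge yaw deg -1.15 y 0.0789 left/right 0.5489 0.6226 mid 0.5857
hole expected [0.5857 0.0659] fit [0.5858 0.0669] 0.0073
dowel tip 1397 [0.5862 0.0663 0.0541] [0.5863 0.0664 0.0547]
[-9.25482781  0.89661759 25.06677825] [-0.20575837  1.82973975 -0.08233749] [0.58576582 0.02002867 0.0600381 ]
s1.npz [-0.0006 -0.      0.0312]
wu1.npz [-0.0019 -0.      0.0231]
```

```bash
python3 - <<'E'
from m import *
p,d,st=load("f2.npz"); W=cloud("wrist",d,st); z=W[...,2]; c=np.array((.5852,.0187))
for y in np.arange(.03,.08,.01):
    m=(d>0)&(abs(W[...,1]-y)<.005)&(abs(W[...,0]-c[0])<.033)&(abs(W[...,0]-c[0])>.018)&(abs(z-.055)<.004); print("wrist",y.round(3),m.sum(),np.median(z[m]).round(4) if m.any() else None)
for n in("top","scene"):
    p,d=viewer.snapshot(n); W=cloud(n,d); z=W[...,2]
    for y in(-.035,.0,.05,.07):
        m=(d>0)&(abs(W[...,1]-y)<.008)&(abs(W[...,0]-c[0])<.03)&(abs(z-.056)<.006); print(n,y,m.sum(),np.median(z[m]).round(4) if m.any() else None)
E
```

```text
wrist 0.03 826 0.0552
wrist 0.04 985 0.0552
wrist 0.05 1048 0.0552
wrist 0.06 1094 0.0553
wrist 0.07 1158 0.0552
top -0.035 2 0.0558
top 0.0 13 0.0581
top 0.05 17 0.0586
top 0.07 18 0.0571
scene -0.035 97 0.0532
scene 0.0 64 0.054
scene 0.05 42 0.0533
scene 0.07 51 0.0532
```

Shut: the plate top is level along its whole front at about 0.056, and the tool is at a firm stop with about 25 N of push. Handing in.

```bash
python3 -c "
from rig import order; print(order.job_done())"
```

```text
the job is handed in; nothing more can be done
None
```

I handed the job in with the support disc seated level on the seal ring and the upper half on both dowels, held pressed shut at about 25 N; it took about 18 s of robot time, and the judge's verdict was not shown.

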